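# Line up the spice jars by height on the pantry riser

## Task

Line up the four spice jars by height on the wooden riser, one upright and centred on each white mark, the tallest next to the blue end stop and each next one shorter, and let go of them all. One jar sits in the sprung clip: pull it forward out of the clip, do not draw it out upwards.

Things in the scene. Friction and masses are not known exactly. Their poses are not given: they have to be found in the camera images.
- jar_green: Loose upright spice jar, green lid, dark brown filling, 115 mm tall, about 169 g. Straight round body and lid of 38 mm diameter from 8 mm above its bottom to the top, standing on a wider foot 45 mm across and 8 mm high. Origin: centre of its underside; z is its axis, up. Any one of the four jars may be the one that starts in the spring clip; the other three stand free on the counter.
- jar_black: Loose upright spice jar, black lid, red-brown filling, 100 mm tall, about 160 g. Straight round body and lid of 38 mm diameter from 8 mm above its bottom to the top, standing on a wider foot 45 mm across and 8 mm high. Origin: centre of its underside; z is its axis, up. Any one of the four jars may be the one that starts in the spring clip; the other three stand free on the counter.
- jar_yellow: Loose upright spice jar, yellow lid, pale wood-coloured filling, 85 mm tall, about 151 g. Straight round body and lid of 38 mm diameter from 8 mm above its bottom to the top, standing on a wider foot 45 mm across and 8 mm high. Origin: centre of its underside; z is its axis, up. Any one of the four jars may be the one that starts in the spring clip; the other three stand free on the counter.
- jar_white: Loose upright spice jar, white lid, red filling, 70 mm tall, about 142 g. Straight round body and lid of 38 mm diameter from 8 mm above its bottom to the top, standing on a wider foot 45 mm across and 8 mm high. Origin: centre of its underside; z is its axis, up. Any one of the four jars may be the one that starts in the spring clip; the other three stand free on the counter.
- mark_a: White round mark, 56 mm across with a black dot at its centre, flat on the top of the fixed wooden riser (a board 85 x 370 mm, 20 mm high): place 1 of 4, in the row order a, b, c, d with 75 mm from centre to centre. Origin: centre of the mark, on the riser's top face; its y axis runs along the row from d towards a. mark_a and mark_d are the two ends.
- mark_b: White round mark, 56 mm across with a black dot at its centre, flat on the top of the fixed wooden riser (a board 85 x 370 mm, 20 mm high): place 2 of 4, in the row order a, b, c, d with 75 mm from centre to centre. Origin: centre of the mark, on the riser's top face; its y axis runs along the row from d towards a. mark_a and mark_d are the two ends.
- mark_c: White round mark, 56 mm across with a black dot at its centre, flat on the top of the fixed wooden riser (a board 85 x 370 mm, 20 mm high): place 3 of 4, in the row order a, b, c, d with 75 mm from centre to centre. Origin: centre of the mark, on the riser's top face; its y axis runs along the row from d towards a. mark_a and mark_d are the two ends.
- mark_d: White round mark, 56 mm across with a black dot at its centre, flat on the top of the fixed wooden riser (a board 85 x 370 mm, 20 mm high): place 4 of 4, in the row order a, b, c, d with 75 mm from centre to centre. Origin: centre of the mark, on the riser's top face; its y axis runs along the row from d towards a. mark_a and mark_d are the two ends.
- blue_stop: Fixed blue end stop on the riser, 16 mm along the row, 75 mm across it and 35 mm high, its centre 58.5 mm beyond the outermost mark at one end of the row: it may be at mark_a's or at mark_d's end (a like white stop is at the other end). Origin: centre of its underside, on the riser's top face.
- clip: Fixed white stand, plate 75 wide x 55 mm high, with orange sprung C-clip holding one jar, jaws 18-30 mm above the counter. Origin: held jar's axis at counter height. Mouth opens along own -x (to the robot); plate face 30 mm to +x; jaws reach 18 mm to -x, 26 mm to each side. Jar snaps out if pulled level along -x 35 mm, about 6 N; cannot be lifted out (foot wider than jaws).
Mind the look-alikes: they are no part of the job. Leave any purple look-alike of the jar_white alone.

How it is judged:
By the outcome, as a careful person would: the job done as asked, in the order asked, and still so for the second after the job is handed in, with the robot touching nothing.
It also fails if it takes over 109 s, if anything falls off the work surface, if the arm or the gripper's body presses on something with over 40 N, if the wrist force passes 120 N, or if a joint passes its speed limit or range.

## Robot

A 6-joint arm with a two-finger parallel gripper is mounted at the origin on the work surface. World frame = base frame: x ahead of the robot, y to its left, z up, the work surface at z = 0. Lengths are in m, angles in degrees, forces in N, time in s.
With the tool pointing down it reaches from about 0.375 to 0.9 m from the base axis. Payload 3.1 kg.
Tool frame: the origin (TCP) lies on the centre line of the jaws, within the pads' length; the fingertips stand 22 mm ahead of it and the grasp point (between the pads) lies 3 mm ahead of it; z points along the fingers, y is the line along which they close (so a half turn about z gives the same grasp; the last joint's range is limited). The gripper opens to 87 mm and grips with 3 to 60 N. Pads are 19 mm wide; open, the fingers measure 117 mm over their backs; the gripper's body (75 mm by 190 mm) begins 51 mm behind the grasp point.
Start: joints at [-10.227, 30.224, 82.088, -0, 67.689, -10.227], TCP at [0.625, 0, 0.245] pointing down, gripper open.
Joint ranges: [-176.69, 176.69], [-43.24, 126.21], [12.49, 139.97], [-82, 262], [0, 151.66], [-163.58, 163.58]. Speed limits (degrees/s): [159.86, 159.86, 180, 180, 180, 180].

## Interface

Orientations are given as a 3x3 rotation matrix whose columns are the frame's x, y, z axes.
In Python, from rig import * gives the robot as it stands.
- The arm moves only by the shell command python3 -m jog 'ROWS'. ROWS is text: rows parted by semicolons, each of 7 numbers parted by spaces: the shift along the tool's x, y, z in mm, then the turn, a rotation vector about the tool's x, y, z in rad, then the finger opening in mm, from 0 to 87. In form: tx ty tz ax ay az fingers; .... A call has 1 to 12 rows; each row shifts and turns the commanded pose from where the row before left it, along the tool's axes as they then stand; what a row does not reach is not made up. A row lasts 1/8 s, in which the tool goes at most 62.5 mm and 10.7 degrees, less where a joint would pass 70% of its speed; a pose out of reach is approached as far as the arm can. A call with a gripper value outside its range is refused whole. The fingers move at their own pace and stop on an object; the grip force is fixed at half the most. Time passes only in rows, so rows that do not move let the fingers close. It gives the time, the measured TCP pose, the force, the opening and the grip force at its end, in the units of the state.
- read_state(): the state, without advancing time (a new reading comes with each control period).
- capture(name): name is "scene" or "side" or "wrist"; returns a dict with "color" (384x512x3 uint8, red, green, blue), "camera_matrix" (3x3 intrinsics, pixels), "R" (3x3) and "t" (3): a world point X has camera coordinates R X + t. Camera axes: x right, y down, z forward; pixel columns grow to the right and rows downward; lengths in m; the calibration is good to about 2 mm. A picture is of the moment at which its call begins. There is no depth.
- hand_in(): hands the job in; it is judged then, once.
Trained networks look in the newest picture that a camera, given by its name, has taken for a name from the list of things; names that differ only in an ending like _2 or _b are one class to them, and where a whole thing is asked for, a point or a joint stands for the part that bears it (a point fixed in the world has none). Each returns a list of dicts, best first, with "conf" (0 to 1); they miss things now and then, are a little off and sometimes report something else, mostly with a low value. They report only what shows in the picture. A call takes as long as a camera call. They do not tell look-alikes from the thing itself.
- find_in(camera, target): "at" ([x, y, z] in m, in world coordinates, good to about 4 mm: the middle of the surface that is visible of it).
- trace(camera, target): "pixels" (384x512 bool, what is visible of it).
- place_of(camera, target): "at" ([x, y, z] in m, in world coordinates, good to about 4 mm: a listed point, or the origin of a listed thing).
The state is a dict: "time_s": time; "joint_positions": joint angles; "qvel": joint speeds; "tau": joint torques, N m; "position": TCP position; "tcp_rot": TCP orientation; "force": force on the tool from outside, world axes, zero at the start; "moment": the same for the moment, N m; "opening": opening from 0.0 (shut) to 1.0 (fully open); "grasp_force": force on a finger pad.
Only numpy, scipy, OpenCV 4.12 (cv2) and the standard library are available. Lean on these libraries where they do the work, as an engineer would, in place of code of your own. Each camera call takes 0.05 s, during which the arm holds its last target. There are 200 camera calls.

## Working session

There is one attempt and no reset: what is moved stays moved. The work goes in short steps, Python scripts to look and compute and a shell command to move; the robot and the scene stay as the last step left them, time stands still between calls to the robot, and variables do not carry over. Pictures are saved under pics/ and viewed, at most 14 in all, crops included, and the job is handed in when it is done.

```bash
mkdir -p pics; cat > m.py <<'E'
from rig import *
import numpy as np, cv2
def snap(c,n):
    d=capture(c); cv2.imwrite(f'pics/{n}.png',d['color'][:,:,::-1]); return d
def proj(d,X):
    p=d['camera_matrix']@(d['R']@np.array(X)+d['t']); return p[:2]/p[2]
def ray(d,u,v,z):
    c=-d['R'].T@d['t']; r=d['R'].T@np.linalg.solve(d['camera_matrix'],[u,v,1]); return c+r*(z-c[2])/r[2]
E
python3 - <<'E'
from m import *
for c in ['scene','side']:
    d=snap(c,c+'0'); print(c,'cam',(-d['R'].T@d['t']).round(3))
    for t in ['jar_green','jar_black','jar_yellow','jar_white','mark_a','blue_stop','clip']:
        print(t,[(np.round(r['at'],3).tolist(),round(r['conf'],2),proj(d,r['at']).round().tolist()) for r in place_of(c,t)])
s=read_state();print(s['time_s'],s['tcp_rot'],s['position'])
a=cv2.imread('pics/scene0.png');b=cv2.imread('pics/side0.png')
E
```

```text
scene cam [ 0.852 -0.354  0.853]
jar_green [([0.438, -0.066, 0.003], 0.87, [174.0, 215.0])]
jar_black [([0.468, 0.059, 0.0], 0.72, [217.0, 185.0])]
jar_yellow [([0.448, -0.282, 0.003], 0.62, [110.0, 292.0])]
jar_white [([0.537, 0.319, 0.0], 0.92, [297.0, 130.0]), ([0.563, 0.454, -0.001], 0.65, [330.0, 104.0]), ([0.51, 0.221, -0.004], 0.35, [268.0, 150.0])]
mark_a [([0.615, 0.015, 0.019], 0.76, [257.0, 225.0]), ([0.599, -0.061, 0.018], 0.73, [231.0, 247.0]), ([0.582, -0.209, 0.022], 0.64, [181.0, 297.0]), ([0.591, -0.139, 0.018], 0.62, [206.0, 273.0])]
blue_stop [([0.574, -0.269, 0.019], 0.64, [158.0, 320.0])]
clip [([0.532, 0.324, -0.003], 0.82, [296.0, 129.0])]
side cam [ 0.248 -0.722  0.736]
jar_green [([0.438, -0.066, 0.004], 0.92, [227.0, 255.0])]
jar_black [([0.467, 0.064, 0.004], 0.57, [221.0, 218.0]), ([0.576, -0.269, 0.02], 0.4, [321.0, 296.0])]
jar_yellow [([0.574, -0.267, 0.019], 0.71, [320.0, 296.0]), ([0.442, -0.279, -0.002], 0.66, [265.0, 328.0]), ([0.582, -0.207, 0.022], 0.41, [309.0, 273.0]), ([0.531, 0.321, -0.004], 0.32, [213.0, 164.0])]
jar_white [([0.538, 0.324, 0.0], 0.77, [215.0, 162.0]), ([0.555, 0.45, -0.001], 0.66, [208.0, 141.0]), ([0.509, 0.222, 0.002], 0.58, [217.0, 181.0])]
mark_a [([0.582, -0.211, 0.022], 0.97, [310.0, 274.0]), ([0.609, 0.006, 0.017], 0.83, [279.0, 213.0]), ([0.589, -0.136, 0.017], 0.64, [297.0, 252.0])]
blue_stop [([0.576, -0.271, 0.019], 0.82, [322.0, 297.0])]
clip [([0.536, 0.319, -0.004], 0.69, [215.0, 164.0]), ([0.573, -0.27, 0.021], 0.3, [320.0, 296.0])]
0.8 [[ 5.79433392e-05  9.99999997e-01  5.34978659e-05]
 [ 9.99999998e-01 -5.79431359e-05 -3.80319720e-06]
 [-3.80009735e-06  5.34980862e-05 -9.99999999e-01]] [6.24993584e-01 2.98899932e-05 2.44572669e-01]
```

```bash
python3 - <<'E'
import cv2
a=cv2.imread('pics/scene0.png');cv2.imwrite('pics/s1.png',cv2.resize(a,(800,600)))
cv2.imwrite('pics/s2.png',cv2.resize(a[60:200,220:380],(800,600)[:2] if 0 else (685,600),interpolation=cv2.INTER_CUBIC))
E
```

```text
(no output)
```

View pics/s1.png

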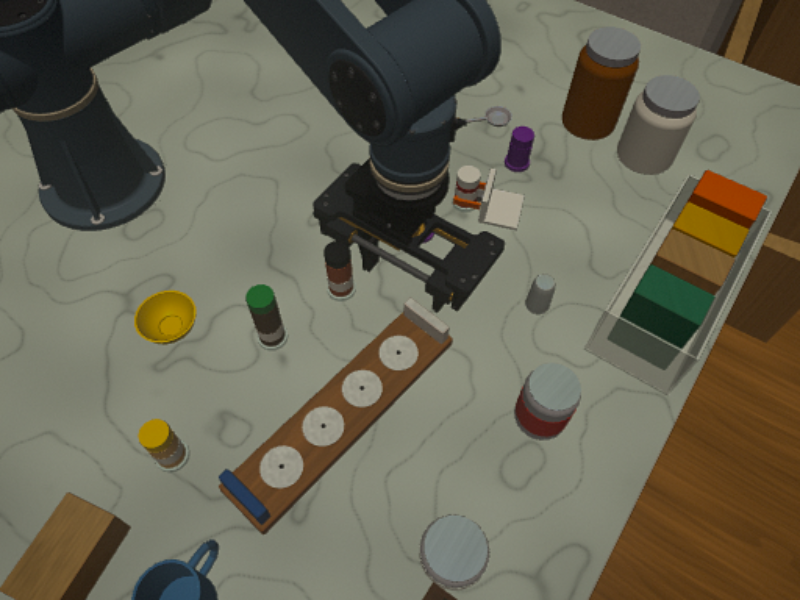

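View pics/s2.png

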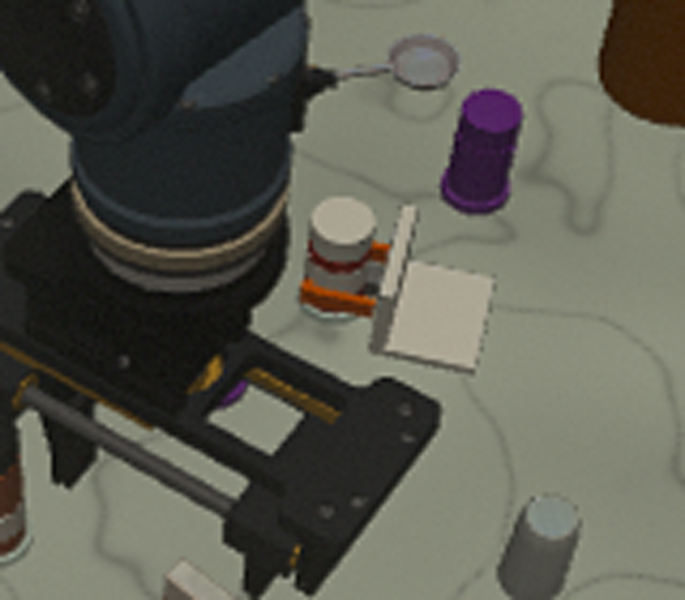

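White jar: in the clip at scene (297,130), red filling and white lid. Purple look-alikes: (330,104) and (268,150). The grey cylinder at full-view (540,293) isn't one of the four jars either. Next I'll measure the marks, jars and clip yaw more precisely.

```bash
python3 - <<'E'
from m import *
for c in ['scene','side']:
    d=snap(c,c+'1')
    for r in trace(c,'mark_a'):
        m=r['pixels'].astype(np.uint8); 
        cs,_=cv2.findContours(m,0,1); k=max(cs,key=cv2.contourArea)
        if len(k)>5:
            P=np.array([ray(d,*q[0],.02)[:2] for q in k.astype(float)]).astype(np.float32)
            print(c,'mark',round(r['conf'],2),np.round(P.mean(0),4),cv2.minEnclosingCircle(P*1000))
    # candidate clip outlines
    im=cv2.imread(f'pics/{c}1.png')
    o=proj(d,[.535,.322,.03]).astype(int); x0,y0=o-[50,45]
    cr=cv2.resize(im[y0:y0+90,x0:x0+110],None,fx=6,fy=6,interpolation=cv2.INTER_CUBIC)
    print(c,'crop',x0,y0); cv2.imwrite(f'pics/clip_{c}.png',cr)
E
python3 - <<'E'
import cv2,numpy as np
a=cv2.imread('pics/clip_side.png');cv2.imwrite('pics/clip_side.png',a)
E
```

```text
scene mark 0.91 [0.6129 0.0114] ((612.5047607421875, 12.311173439025879), 29.580976486206055)
scene mark 0.91 [ 0.592 -0.138] ((591.814697265625, -137.86996459960938), 28.977540969848633)
scene mark 0.78 [ 0.5819 -0.2129] ((581.7160034179688, -212.82293701171875), 28.542268753051758)
scene mark 0.76 [ 0.6021 -0.0639] ((601.932373046875, -63.78095626831055), 27.816753387451172)
scene crop 247 76
side mark 0.88 [ 0.5871 -0.1367] ((587.7960205078125, -136.7235565185547), 29.918777465820312)
side mark 0.8 [0.6067 0.0105] ((606.9498291015625, 11.064399719238281), 27.063501358032227)
side mark 0.76 [ 0.5781 -0.2125] ((577.1204223632812, -211.36297607421875), 27.57504653930664)
side mark 0.53 [ 0.5965 -0.0644] ((596.5734252929688, -64.2545394897461), 28.011051177978516)
side crop 163 109
```

View pics/clip_side.png

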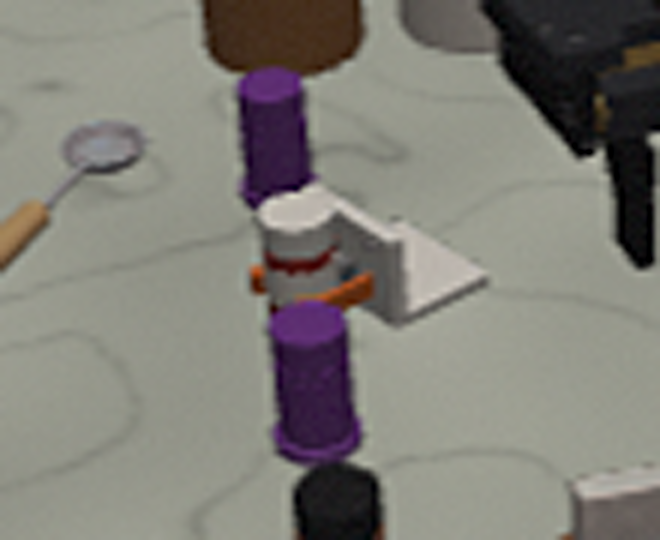

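```bash
python3 - <<'E'
from m import *
d=capture('side'); f=lambda u,v,z:ray(d,163+u/6,109+v/6,z)[:2].round(4)
print('side',f(402,237,.055),f(320,190,.055),'bot',f(398,322,.0),f(488,280,.0))
d=capture('scene'); f=lambda u,v,z:ray(d,220+u/4.28,60+v/4.28,z)[:2].round(4)
print('scene top',f(412,207,.055),f(393,298,.055),'base',f(387,350,.0),f(475,370,0),f(495,278,0))
E
```

```text
side [0.58   0.2942] [0.5564 0.3544] bot [0.5768 0.3   ] [0.6343 0.3175]
scene top [0.5604 0.366 ] [0.5872 0.2975] base [0.5869 0.3046] [0.6383 0.3217] [0.6131 0.3931]
```

```bash
python3 -m jog '-22 -62 0 0 0 0 87; -22 -62 0 0 0 0 87; -22 0 0 0 0 0 87; 0 -61 0 0 0 0 87; 0 0 0 0 0 0 87; 0 0 0 0 0 0 87'; python3 - <<'E'
from m import *
d=snap('wrist','w1'); print((-d['R'].T@d['t']).round(3))
for t in ['jar_green','jar_black']: print(t,[(np.round(r['at'],4).tolist(),round(r['conf'],2)) for r in place_of('wrist',t)])
for t in ['jar_green','mark_a']:print(t,[(np.round(r['at'],4).tolist(),round(r['conf'],2)) for r in find_in('wrist',t)])
E
```

```text
time_s: 1.85
position: [0.447, -0.0642, 0.2451]
tcp_rot: [[0.0, 1.0, 0.002], [1.0, -0.0, -0.001], [-0.001, 0.002, -1.0]]
force: [0.2, -0.6, 1.1]
opening: 1.0
grasp_force: 0.0
[0.448 0.01  0.385]
jar_green [([0.4361, -0.0617, -0.0], 0.83), ([0.473, 0.0623, 0.0014], 0.52)]
jar_black [([0.4716, 0.065, -0.0015], 0.94)]
jar_green [([0.4404, -0.0575, 0.1174], 0.63)]
mark_a [([0.6054, 0.0131, 0.0266], 0.85), ([0.6001, -0.0583, 0.019], 0.76), ([0.5907, -0.1353, 0.0209], 0.72), ([0.5678, -0.2331, 0.0231], 0.61), ([0.4424, -0.2616, 0.0096], 0.3)]
```

View pics/w1.png

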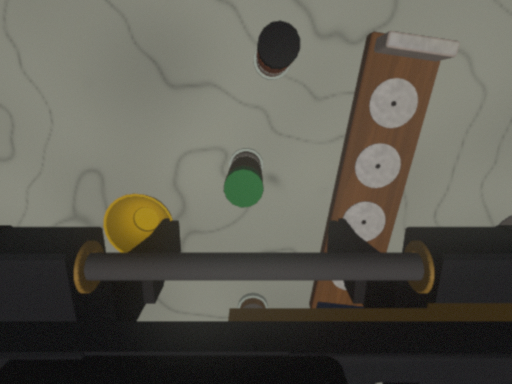

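```bash
python3 - <<'E'
from m import *
d=capture('wrist')
print('green',ray(d,243.5,188,.115),'black',ray(d,279,44,.1))
for p in [(394,103),(378,166),(364.5,221)]: print(ray(d,*p,.02).round(4))
E
```

```text
green [ 0.43883481 -0.0658588   0.115     ] black [0.47028558 0.05964482 0.1       ]
[0.6124 0.0105 0.02  ]
[ 0.6022 -0.0645  0.02  ]
[ 0.5929 -0.1375  0.02  ]
```

```bash
cat >> m.py <<'E'
def go(x,y,z):
    s=read_state(); print('shift mm',(np.array(s['tcp_rot']).T@(np.array([x,y,z])-s['position'])*1000).round(1))
E
python3 -m jog '-1 -9 0 0 0 0 87; 0 0 0 0 0 0.134 87; 0 0 60 0 0 0 87; 0 0 60 0 0 0 87; 0 0 40 0 0 0 87; 0 0 10 0 0 0 87; 0 0 0 0 0 0 87; 0 0 0 0 0 0 87'
python3 -m jog '0 0 0 0 0 0 20; 0 0 0 0 0 0 20; 0 0 0 0 0 0 20; 0 0 0 0 0 0 20;0 0 0 0 0 0 20;0 0 0 0 0 0 20;0 0 0 0 0 0 20;0 0 0 0 0 0 20'
```

```text
time_s: 3.15
position: [0.4382, -0.0652, 0.0759]
tcp_rot: [[0.133, 0.991, 0.003], [0.991, -0.133, -0.001], [-0.001, 0.003, -1.0]]
force: [-0.1, 0.0, -0.2]
opening: 0.995
grasp_force: 0.0
time_s: 4.15
position: [0.4372, -0.0648, 0.0745]
tcp_rot: [[0.134, 0.991, 0.0], [0.991, -0.134, 0.0], [0.0, 0.0, -1.0]]
force: [-0.1, 0.6, -1.0]
opening: 0.427
grasp_force: 30.0
```

```bash
python3 -m jog '0 0 -50 0 0 0 20; 0 0 -20 0 0 0 20; 0 0 0 0 0 0 20';python3 -c "
from m import *
go(.581,-.2125,.0965)"
```

```text
time_s: 4.53
position: [0.4378, -0.065, 0.1455]
tcp_rot: [[0.134, 0.991, 0.003], [0.991, -0.134, -0.001], [-0.001, 0.003, -1.0]]
force: [-0.0, 0.3, -2.4]
opening: 0.426
grasp_force: 30.0
shift mm [-127.   161.5   49.6]
```

```bash
python3 -m jog '-13 16 0 0 0 0 20; -29 37 0 0 0 0 20; -30 38 0 0 0 0 20; -29 37 0 0 0 0 20; -20 26 0 0 0 0 20; -6 7 0 0 0 0 20; 0 0 0 0 0 0 20; 0 0 0 0 0 0 20';python3 -c "
from m import *
go(.581,-.2125,.0965)
snap('scene','g1');d=snap('wrist','g2')"
```

```text
time_s: 5.52
position: [0.578, -0.2105, 0.1438]
tcp_rot: [[0.133, 0.991, -0.003], [0.991, -0.133, 0.002], [0.002, -0.003, -1.0]]
force: [-0.1, -0.4, -2.0]
opening: 0.429
grasp_force: 30.0
shift mm [-1.7  3.4 47.3]
```

View pics/g1.png

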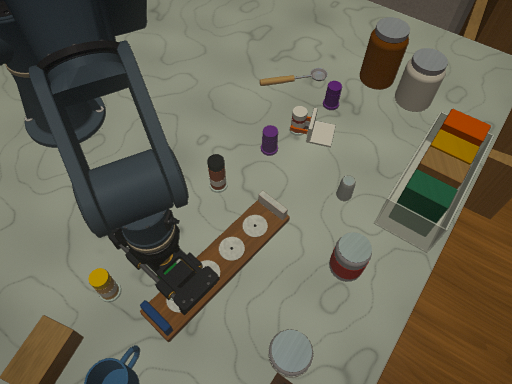

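The green jar is held above the end mark by the blue stop, at about (180,295). The white jar at (300,120) and both purple look-alikes are now in plain view.

```bash
python3 -m jog '0 0 30 0 0 0 20; 0 0 10 0 0 0 20; 0 0 0 0 0 0 20; 0 0 0 0 0 0 20';python3 -c "
from m import *
go(.581,-.2125,.0955)"
```

```text
time_s: 6.12
position: [0.5803, -0.2123, 0.1053]
tcp_rot: [[0.133, 0.991, 0.001], [0.991, -0.133, -0.001], [-0.001, 0.001, -1.0]]
force: [-0.2, 0.5, -2.3]
opening: 0.428
grasp_force: 30.0
shift mm [-0.1  0.7  9.8]
```

```bash
python3 -m jog '0 1 6 0 0 0 20; 0 0 4 0 0 0 20; 0 0 0 0 0 0 20; 0 0 0 0 0 0 20'; python3 -m jog '0 0 0 0 0 0 87; 0 0 0 0 0 0 87; 0 0 0 0 0 0 87; 0 0 0 0 0 0 87; 0 0 0 0 0 0 87; 0 0 -40 0 0 0 87; 0 0 -60 0 0 0 87; 0 0 -60 0 0 0 87; 0 0 0 0 0 0 87;0 0 0 0 0 0 87'; python3 - <<'E'
from m import *
go(.470,.060,.23)
d=snap('wrist','w3')
for c,t in [('wrist','jar_green'),('wrist','jar_yellow'),('scene','jar_black'),('scene','jar_white')]:
    if c!='wrist' and t=='jar_black': capture('scene')
    print(c,t,[(np.round(r['at'],4).tolist(),round(r['conf'],2)) for r in place_of(c,t)])
E
```

```text
time_s: 6.62
position: [0.5806, -0.2122, 0.0944]
tcp_rot: [[0.134, 0.991, -0.0], [0.991, -0.134, 0.0], [0.0, -0.0, -1.0]]
force: [0.0, -0.0, -1.6]
opening: 0.432
grasp_force: 30.0
time_s: 7.88
position: [0.5802, -0.2119, 0.2543]
tcp_rot: [[0.134, 0.991, -0.001], [0.991, -0.134, 0.0], [0.0, -0.001, -1.0]]
force: [1.7, 0.9, 0.2]
opening: 0.998
grasp_force: 0.0
shift mm [ 254.8 -145.5   24.4]
wrist jar_green [([0.5798, -0.2109, 0.0216], 0.96)]
wrist jar_yellow [([0.4439, -0.2787, -0.0008], 0.66)]
scene jar_black [([0.4659, 0.0604, -0.0009], 0.61), ([0.6034, -0.0614, 0.0176], 0.27)]
scene jar_white [([0.5622, 0.4537, -0.0005], 0.94), ([0.5336, 0.3182, 0.0025], 0.75), ([0.5111, 0.2231, -0.0014], 0.56)]
```

View pics/w3.png

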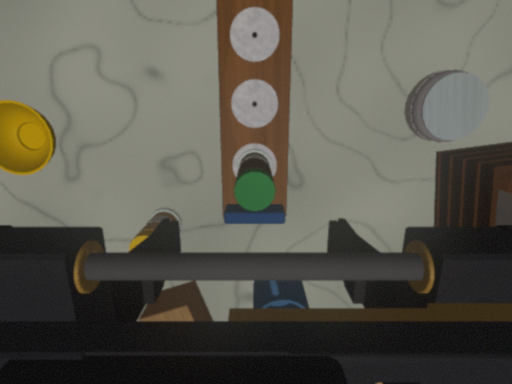

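```bash
python3 -m jog '20 -11 0 0 0 0 87; 45 -26 0 0 0 0 87; 50 -29 0 0 0 0 87; 50 -29 0 0 0 0 87; 45 -26 10 0 0 0 87; 32 -18 20 0 0 0 87; 13 -7 20 0 0 0 87; 0 0 0 0 0 0 87;0 0 0 0 0 0 87; 0 0 0 0 0 0 87'; python3 - <<'E'
from m import *
go(.469,.061,.063)
d=capture('wrist')
print([(np.round(r['at'],4).tolist(),round(r['conf'],2)) for r in place_of('wrist','jar_black')])
E
```

```text
time_s: 9.43
position: [0.4713, 0.0591, 0.2052]
tcp_rot: [[0.135, 0.991, 0.002], [0.991, -0.135, -0.0], [-0.0, 0.002, -1.0]]
force: [-0.2, -1.0, 0.5]
opening: 0.999
grasp_force: 0.0
shift mm [  1.6  -2.8 142.2]
[([0.4744, 0.0591, 0.0007], 0.81)]
```

```bash
python3 -m jog '1 -1 45 0 0 0 87; 0 0 50 0 0 0 87; 0 0 35 0 0 0 87; 0 0 12 0 0 0 87; 0 0 0 0 0 0 87; 0 0 0 0 0 0 87';python3 -m jog '0 0 0 0 0 0 20; 0 0 0 0 0 0 20; 0 0 0 0 0 0 20; 0 0 0 0 0 0 20;0 0 0 0 0 0 20;0 0 0 0 0 0 20;0 0 0 0 0 0 20'; python3 -m jog '0 0 -50 0 0 0 20; 0 0 -30 0 0 0 20; 0 0 0 0 0 0 20'; python3 -c "
from m import *
go(.591,-.138,.085)"
```

```text
time_s: 10.28
position: [0.4704, 0.0609, 0.0637]
tcp_rot: [[0.134, 0.991, 0.003], [0.991, -0.134, -0.0], [0.0, 0.003, -1.0]]
force: [0.7, -0.5, -0.2]
opening: 1.001
grasp_force: 0.0
time_s: 11.15
position: [0.4693, 0.0611, 0.0625]
tcp_rot: [[0.134, 0.991, -0.0], [0.991, -0.134, 0.0], [0.0, -0.0, -1.0]]
force: [1.0, -0.4, 0.0]
opening: 0.428
grasp_force: 30.0
time_s: 11.52
position: [0.4705, 0.061, 0.1441]
tcp_rot: [[0.134, 0.991, 0.005], [0.991, -0.134, -0.0], [0.0, 0.005, -1.0]]
force: [0.7, -0.4, -2.4]
opening: 0.429
grasp_force: 30.0
shift mm [-181.1  145.7   59.8]
```

```bash
python3 -m jog '-15 12 0 0 0 0 20; -35 28 0 0 0 0 20; -40 33 0 0 0 0 20; -40 33 0 0 0 0 20; -34 27 0 0 0 0 20; -14 11 0 0 0 0 20; -3 3 0 0 0 0 20; 0 0 20 0 0 0 20; 0 0 20 0 0 0 20; 0 0 8 0 0 0 20; 0 0 0 0 0 0 20; 0 0 0 0 0 0 20';python3 -c "
from m import *
go(.591,-.138,.0825)"
```

```text
time_s: 13.02
position: [0.5911, -0.1377, 0.0952]
tcp_rot: [[0.133, 0.991, 0.001], [0.991, -0.133, -0.0], [-0.0, 0.001, -1.0]]
force: [-0.0, -0.8, -2.4]
opening: 0.432
grasp_force: 30.0
shift mm [-0.3 -0.1 12.7]
```

```bash
python3 -m jog '0 0 8 0 0 0 20; 0 0 4 0 0 0 20; 0 0 0 0 0 0 20; 0 0 0 0 0 0 20'; python3 -m jog '0 0 0 0 0 0 87; 0 0 0 0 0 0 87; 0 0 0 0 0 0 87; 0 0 0 0 0 0 87; 0 0 0 0 0 0 87; 0 0 -40 0 0 0 87; 0 0 -60 0 0 0 87; 0 0 -60 0 0 0 87; 0 0 0 0 0 0 87;0 0 0 0 0 0 87'; python3 - <<'E'
from m import *
go(.444,-.280,.205)
d=capture('wrist')
for t in ['jar_green','jar_black','jar_yellow','mark_a']:
    print(t,[(np.round(r['at'],4).tolist(),round(r['conf'],2)) for r in place_of('wrist',t)])
E
```

```text
time_s: 13.52
position: [0.5907, -0.138, 0.0825]
tcp_rot: [[0.134, 0.991, -0.0], [0.991, -0.134, 0.0], [0.0, -0.0, -1.0]]
force: [0.6, 0.1, -2.0]
opening: 0.433
grasp_force: 30.0
time_s: 14.78
position: [0.5902, -0.1377, 0.2423]
tcp_rot: [[0.134, 0.991, -0.001], [0.991, -0.134, 0.0], [0.0, -0.001, -1.0]]
force: [-0.6, 0.3, -0.3]
opening: 1.0
grasp_force: 0.0
shift mm [-160.6 -125.8   37.3]
jar_green [([0.5812, -0.213, 0.0181], 0.77)]
jar_black [([0.5936, -0.1353, 0.0209], 0.91)]
jar_yellow [([0.4446, -0.2801, -0.0013], 0.65)]
mark_a [([0.5817, -0.2133, 0.0203], 0.85), ([0.5992, -0.0599, 0.0191], 0.66), ([0.6089, 0.0107, 0.0225], 0.6)]
```

```bash
python3 -m jog '-15 -12 0 0 0 0 87; -35 -27 0 0 0 0 87; -40 -31 0 0 0 0 87; -40 -31 0 0 0 0 87; -24 -19 10 0 0 0 87; -7 -5 30 0 0 0 87; 0 0 0 0 0 0 87;0 0 0 0 0 0 87'; python3 - <<'E'
from m import *
go(.4445,-.280,.053)
d=capture('wrist')
for t in ['jar_yellow']:
    print(t,[(np.round(r['at'],4).tolist(),round(r['conf'],2)) for r in place_of('wrist',t)])
E
```

```text
time_s: 16.02
position: [0.4454, -0.281, 0.203]
tcp_rot: [[0.134, 0.991, 0.0], [0.991, -0.134, -0.0], [-0.0, 0.0, -1.0]]
force: [-0.3, -0.4, -0.2]
opening: 1.0
grasp_force: 0.0
shift mm [  0.9  -1.1 150. ]
jar_yellow [([0.444, -0.2784, -0.0001], 0.68)]
```

```bash
python3 -m jog '1 -1 45 0 0 0 87; 0 0 55 0 0 0 87; 0 0 38 0 0 0 87; 0 0 12 0 0 0 87; 0 0 0 0 0 0 87; 0 0 0 0 0 0 87';python3 -m jog '0 0 0 0 0 0 20; 0 0 0 0 0 0 20; 0 0 0 0 0 0 20; 0 0 0 0 0 0 20;0 0 0 0 0 0 20;0 0 0 0 0 0 20;0 0 0 0 0 0 20'; python3 -m jog '0 0 -50 0 0 0 20; 0 0 -60 0 0 0 20;  0 0 -60 0 0 0 20; 0 0 0 0 0 0 20'; python3 -c "
from m import *
go(.601,-.0635,.075)"
```

```text
time_s: 16.88
position: [0.4456, -0.2805, 0.0542]
tcp_rot: [[0.133, 0.991, 0.002], [0.991, -0.133, -0.002], [-0.002, 0.003, -1.0]]
force: [-0.3, 0.1, -0.2]
opening: 1.003
grasp_force: 0.0
time_s: 17.75
position: [0.4447, -0.2798, 0.0525]
tcp_rot: [[0.134, 0.991, 0.0], [0.991, -0.134, -0.0], [-0.0, 0.0, -1.0]]
force: [0.6, -0.2, 0.3]
opening: 0.431
grasp_force: 30.0
time_s: 18.25
position: [0.4467, -0.2816, 0.2272]
tcp_rot: [[0.133, 0.991, 0.008], [0.991, -0.133, -0.008], [-0.007, 0.009, -1.0]]
force: [0.1, -0.1, -1.7]
opening: 0.43
grasp_force: 30.0
shift mm [237.8 122.5 151.7]
```

```bash
python3 -m jog '15 8 0 0 0 0 20; 38 20 0 0 0 0 20; 45 24 0 0 0 0 20; 45 24 0 0 0 0 20; 45 24 0 0 0 0 20; 32 17 0 0 0 0 20; 15 9 20 0 0 0 20; 0 0 40 0 0 0 20; 0 0 40 0 0 0 20; 0 0 30 0 0 0 20; 0 0 0 0 0 0 20; 0 0 0 0 0 0 20';python3 -c "
from m import *
go(.601,-.0635,.0725)"
```

```text
time_s: 19.75
position: [0.6005, -0.0638, 0.092]
tcp_rot: [[0.134, 0.991, -0.001], [0.991, -0.134, 0.0], [0.0, -0.001, -1.0]]
force: [1.1, -0.4, -1.5]
opening: 0.433
grasp_force: 30.0
shift mm [ 0.3  0.5 19.5]
```

```bash
python3 -m jog '0 0 14 0 0 0 20; 0 0 5 0 0 0 20; 0 0 0 0 0 0 20; 0 0 0 0 0 0 20'; python3 -m jog '0 0 0 0 0 0 87; 0 0 0 0 0 0 87; 0 0 0 0 0 0 87; 0 0 0 0 0 0 87; 0 0 0 0 0 0 87; 0 0 -40 0 0 0 87; 0 0 -60 0 0 0 87; 0 0 -60 0 0 0 87; 0 0 0 0 0 0 87;0 0 0 0 0 0 87'; python3 - <<'E'
from m import *
go(.470,.298,.2325)
d=capture('wrist')
for t in ['jar_green','jar_black','jar_yellow','jar_white','mark_a']:
    print(t,[(np.round(r['at'],4).tolist(),round(r['conf'],2)) for r in place_of('wrist',t)])
E
```

```text
time_s: 20.25
position: [0.601, -0.0637, 0.0739]
tcp_rot: [[0.134, 0.991, 0.001], [0.991, -0.134, -0.0], [-0.0, 0.001, -1.0]]
force: [-0.4, 0.2, -1.1]
opening: 0.432
grasp_force: 30.0
time_s: 21.5
position: [0.6002, -0.0634, 0.2333]
tcp_rot: [[0.134, 0.991, -0.001], [0.991, -0.134, 0.0], [0.0, -0.001, -1.0]]
force: [-0.5, -0.1, -0.2]
opening: 1.001
grasp_force: 0.0
shift mm [ 340.8 -177.3    1. ]
jar_green [([0.5874, -0.1392, 0.0214], 0.7), ([0.5815, -0.2118, 0.0187], 0.58)]
jar_black [([0.5938, -0.1356, 0.0217], 0.68)]
jar_yellow [([0.5984, -0.0622, 0.0204], 0.93)]
jar_white []
mark_a [([0.5892, -0.1404, 0.0197], 0.65)]
```

```bash
python3 -m jog '20 -10 0 0 0 0 87; 44 -22 0 0 0 0 87; 48 -23 0 0 0 0 87; 48 -23 0 0 0 0 87; 48 -23 0 0 0 0 87; 48 -23 0 0 0 0 87; 44 -22 0 0 0 0 87; 32 -16 0 0 0 0 87; 13 -7 0 0 0 0 87; 0 0 0 0 0 0.18 87; 0 0 0 0 0 0.18 87; 0 0 0 0 0 0.18 87'; python3 -m jog '0 0 0 0 0 0.18 87;0 0 0 0 0 0.18 87;0 0 0 0 0 0.18 87; 0 0 0 0 0 0.007 87; 0 0 0 0 0 0 87; 0 0 0 0 0 0 87'; python3 - <<'E'
from m import *
print(np.round(read_state()['joint_positions']))
d=snap('wrist','w5')
for t in ['jar_white','clip']:
    print(t,[(np.round(r['at'],4).tolist(),round(r['conf'],2),proj(d,r['at']).round()) for r in place_of('wrist',t)])
E
```

```text
time_s: 23.3
position: [0.479, 0.3004, 0.2334]
tcp_rot: [[0.629, 0.777, -0.001], [0.777, -0.629, -0.001], [-0.001, -0.0, -1.0]]
force: [-0.3, 1.1, -0.0]
opening: 0.998
grasp_force: 0.0
time_s: 24.05
position: [0.4794, 0.3008, 0.2336]
tcp_rot: [[0.939, 0.344, -0.0], [0.344, -0.939, -0.0], [-0.0, 0.0, -1.0]]
force: [0.0, 0.6, -0.6]
opening: 0.999
grasp_force: 0.0
[21. 26. 91. -0. 62. 91.]
jar_white [([0.5618, 0.4489, 0.0023], 0.88, array([156.,  55.])), ([0.5315, 0.3223, 0.0041], 0.79, array([251., 120.])), ([0.5092, 0.2235, -0.0013], 0.73, array([318., 164.]))]
clip []
```

View pics/w5.png

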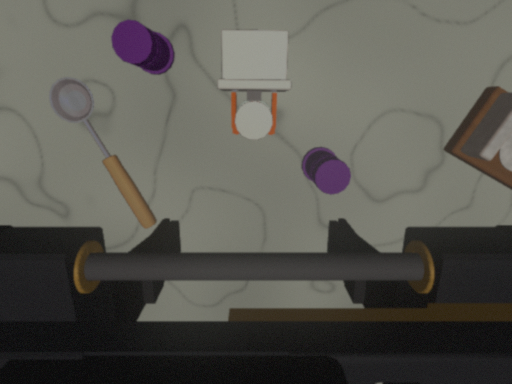

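The white-lidded jar between the orange jaws is at (254,119). The purple look-alikes are at (132,42) and (334,176). The clip lines up with the tool axes.

```bash
python3 - <<'E'
from m import *
d=capture('wrist'); p=ray(d,254,120,.07); print(p); go(p[0],p[1],.057)
p=ray(d,334,176,.07); print(p); go(p[0],p[1],.057)
E
```

```text
[0.53556151 0.3200894  0.07      ]
shift mm [ 59.3   1.2 176.6]
[0.51070541 0.22252544 0.07      ]
shift mm [  2.5  84.3 176.6]
```

```bash
python3 -m jog '20 1 0 0 0 0 87; 28 0 0 0 0 0 87; 11 0 20 0 0 0 87; 0 0 50 0 0 0 87; 0 0 50 0 0 0 87; 0 0 30 0 0 0 87; 0 0 0 0 0 0 87; 0 0 0 0 0 0 87'; python3 - <<'E'
from m import *
go(.5354,.3205,.057)
E
```

```text
time_s: 25.25
position: [0.5353, 0.3203, 0.0839]
tcp_rot: [[0.939, 0.343, 0.0], [0.343, -0.939, 0.0], [0.0, 0.0, -1.0]]
force: [0.4, -0.1, 0.3]
opening: 1.0
grasp_force: 0.0
shift mm [ 0.2 -0.2 26.9]
```

```bash
python3 -m jog '0 0 20 0 0 0 87; 0 0 7 0 0 0 87; 0 0 0 0 0 0 87; 0 0 0 0 0 0 20; 0 0 0 0 0 0 20; 0 0 0 0 0 0 20; 0 0 0 0 0 0 20;0 0 0 0 0 0 20;0 0 0 0 0 0 20;0 0 0 0 0 0 20'; python3 -m jog '-8 0 0 0 0 0 20; -10 0 0 0 0 0 20; -12 0 0 0 0 0 20; -12 0 0 0 0 0 20; -12 0 0 0 0 0 20; -6 0 0 0 0 0 20; 0 0 0 0 0 0 20; 0 0 0 0 0 0 20'; python3 - <<'E'
from m import *
d=snap('wrist','w6')
E
```

```text
time_s: 26.5
position: [0.5351, 0.3204, 0.0566]
tcp_rot: [[0.939, 0.343, 0.0], [0.343, -0.939, 0.0], [0.0, -0.0, -1.0]]
force: [-0.7, 1.1, 0.1]
opening: 0.429
grasp_force: 30.0
time_s: 27.5
position: [0.4772, 0.299, 0.0566]
tcp_rot: [[0.939, 0.343, -0.004], [0.343, -0.939, -0.002], [-0.004, 0.0, -1.0]]
force: [-3.4, -2.0, 5.8]
opening: 0.425
grasp_force: 30.0
```

View pics/w6.png

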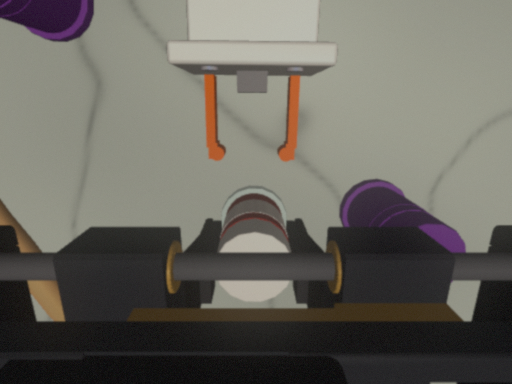

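The jar is clear of the jaws at about (254,250). The upward force suggests it tilted a little in the pads, so I'll lift it and check.

```bash
python3 -m jog '0 0 -40 0 0 0 20; 0 0 -60 0 0 0 20; 0 0 -40 0 0 0 20; 0 0 0 0 0 0 20; 0 0 0 0 0 0 20; 0 0 0 0 0 0 20'; python3 - <<'E'
from m import *
d=snap('side','s6')
s=read_state(); p=proj(d,np.array(s['position'])+[0,0,-.02]).astype(int); print(p,s['tcp_rot'])
a=cv2.imread('pics/s6.png')[p[1]-45:p[1]+45,p[0]-60:p[0]+60]
cv2.imwrite('pics/s6c.png',cv2.resize(a,None,fx=6,fy=6,interpolation=cv2.INTER_CUBIC))
E
```

```text
time_s: 28.3
position: [0.4775, 0.299, 0.1944]
tcp_rot: [[0.939, 0.343, -0.004], [0.343, -0.939, -0.002], [-0.005, 0.0, -1.0]]
force: [-0.7, 0.2, -2.1]
opening: 0.43
grasp_force: 30.0
[192 119] [[ 9.39453337e-01  3.42653074e-01 -4.03703555e-03]
 [ 3.42649585e-01 -9.39462009e-01 -1.54780714e-03]
 [-4.32300240e-03  7.08040250e-05 -9.99990653e-01]]
```

View pics/s6c.png

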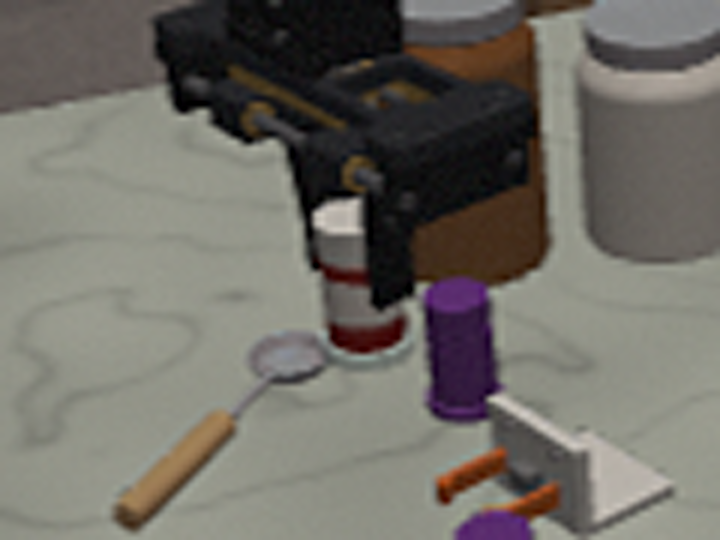

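```bash
python3 - <<'E'
from m import *
d=capture('side'); p=np.array(read_state()['position']); 
for th in [0,4,8,12]:
    a=np.radians(th); ax=np.array([-.94*np.sin(a),-.342*np.sin(a),np.cos(a)])
    t=p+ax*.012; b=t-ax*.07
    D=proj(d,b)-proj(d,t); print(th,D.round(1),round(np.degrees(np.arctan2(D[0],D[1])),1))
E
```

```text
0 [ 2.7 22.1] 6.9
4 [ 4.1 21.5] 10.7
8 [ 5.4 20.7] 14.7
12 [ 6.8 19.9] 18.8
```

```bash
python3 -m jog '0 0 0 0 0 -0.18 20; 0 0 0 0 0 -0.18 20; 0 0 0 0 0 -0.18 20; 0 0 0 0 0 -0.18 20; 0 0 0 0 0 -0.18 20; 0 0 0 0 0 -0.18 20; 0 0 0 0 0 -0.007 20; -15 10 0 0 0 0 20; -36 23 0 0 0 0 20; -45 28 0 0 0 0 20; -45 28 0 0 0 0 20; -45 28 0 0 0 0 20'; python3 -m jog '-42 27 0 0 0 0 20; -30 19 0 0 0 0 20; -10 7 0 0 0 0 20; 0 0 0 0 -0.07 0 20; 0 0 0 0 0 0 20;0 0 0 0 0 0 20; 0 0 0 0 0 0 20'; python3 - <<'E'
from m import *
go(.6105,.011,.0966)
d=snap('side','s7')
s=read_state(); p=proj(d,np.array(s['position'])+[0,0,-.02]).astype(int); print(p,s['force'])
for th in [-4,0,4]:
    a=np.radians(th); ax=np.array([-.134*np.sin(a),-.991*np.sin(a),np.cos(a)]); t=np.array(s['position'])+ax*.012; b=t-ax*.07
    print(th,(proj(d,b)-proj(d,t)).round(2)*6)
a=cv2.imread('pics/s7.png')[p[1]-45:p[1]+45,p[0]-60:p[0]+60]
cv2.imwrite('pics/s7c.png',cv2.resize(a,None,fx=6,fy=6,interpolation=cv2.INTER_CUBIC))
E
```

```text
time_s: 29.9
position: [0.5707, 0.0968, 0.1965]
tcp_rot: [[0.136, 0.991, 0.0], [0.991, -0.136, -0.0], [-0.0, 0.0, -1.0]]
force: [0.2, 0.6, -1.2]
opening: 0.431
grasp_force: 30.0
time_s: 30.78
position: [0.6112, 0.0115, 0.1966]
tcp_rot: [[0.133, 0.991, -0.009], [0.989, -0.133, -0.069], [-0.069, -0.0, -0.998]]
force: [-0.2, 0.6, -1.8]
opening: 0.426
grasp_force: 30.0
shift mm [ 6.3 -0.6 99.8]
[280 161] [ 0.18216018  0.24122944 -1.70863984]
-4 [ -0.24 151.86]
0 [ -3.96 145.44]
4 [ -7.62 138.3 ]
```

View pics/s7c.png

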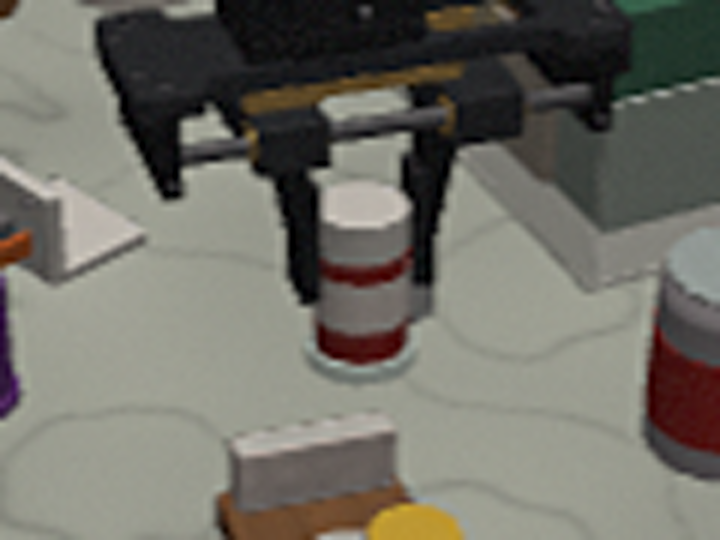

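The jar now hangs close to vertical, with its foot at about (362,350) in the crop. Lowering onto the last mark.

```bash
python3 -m jog '2 -1 30 0 0 0 20; 3 0 45 0 0 0 20; 1 0 20 0 0 0 20; 0 0 5 0 0 0 20; 0 0 0 0 0 0 20; 0 0 0 0 0 0 20; 0 0 0 0 0 0 20'; python3 - <<'E'
from m import *
go(.6105,.011,.0766)
E
```

```text
time_s: 31.7
position: [0.611, 0.0103, 0.0975]
tcp_rot: [[0.133, 0.991, -0.007], [0.989, -0.134, -0.07], [-0.07, 0.002, -0.998]]
force: [0.0, 0.4, -1.9]
opening: 0.429
grasp_force: 30.0
shift mm [ 2.  -0.7 20.8]
```

```bash
python3 -m jog '2 0 12 0 0 0 20; 0 0 5 0 0 0 20; 0 0 2 0 0 0 20; 0 0 0 0 0 0 20; 0 0 0 0 0 0 20; 0 0 0 0 0 0 20'; python3 - <<'E'
from m import *
go(.6105,.011,.0766)
E
```

```text
time_s: 32.45
position: [0.6098, 0.011, 0.0775]
tcp_rot: [[0.133, 0.991, -0.011], [0.989, -0.133, -0.069], [-0.07, -0.001, -0.998]]
force: [-3.6, 0.1, 4.6]
opening: 0.429
grasp_force: 30.0
shift mm [0.1 0.7 0.9]
```

Contact at 4.6 N, as expected. Releasing.

```bash
python3 -m jog '0 0 0 0 0 0 50; 0 0 0 0 0 0 50; 0 0 0 0 0 0 87; 0 0 0 0 0 0 87; 0 0 0 0 0 0 87; 0 0 -40 0 0 0 87; 0 0 -60 0 0 0 87; 0 0 -50 0 0.07 0 87; 0 -40 -40 0 0 0 87; 0 -50 0 0 0 0 87; 0 -50 0 0 0 0 87; 0 0 0 0 0 0 87'; python3 - <<'E'
from m import *
for c in ['scene','side','wrist']:
    d=snap(c,c+'9')
    for t in ['jar_green','jar_black','jar_yellow','jar_white','mark_a']:
        print(c,t,[(np.round(r['at'],4).tolist(),round(r['conf'],2)) for r in place_of(c,t) if r['conf']>.5])
    if c!='wrist':
        x,y=proj(d,[.597,-.1,.06]).astype(int); a=cv2.imread(f'pics/{c}9.png')[y-70:y+70,x-80:x+80]
        cv2.imwrite(f'pics/{c}9c.png',cv2.resize(a,(640,560),interpolation=cv2.INTER_CUBIC))
E
```

```text
time_s: 33.95
position: [0.4681, 0.0412, 0.2666]
tcp_rot: [[0.133, 0.991, -0.005], [0.991, -0.133, 0.001], [0.0, -0.005, -1.0]]
force: [0.6, 0.2, 0.4]
opening: 1.004
grasp_force: 0.0
scene jar_green [([0.5808, -0.2129, 0.0195], 0.64)]
scene jar_black [([0.5878, -0.1391, 0.0195], 0.6)]
scene jar_yellow [([0.6023, -0.0667, 0.0221], 0.97)]
scene jar_white [([0.6081, 0.0065, 0.0242], 0.73), ([0.5137, 0.2241, -0.0018], 0.7), ([0.5634, 0.4518, 0.0015], 0.7), ([0.587, -0.1417, 0.0189], 0.55)]
scene mark_a [([0.6158, 0.0117, 0.0201], 0.66), ([0.6022, -0.0603, 0.0227], 0.63), ([0.581, -0.2127, 0.0224], 0.55)]
side jar_green [([0.5802, -0.2111, 0.0195], 0.94)]
side jar_black []
side jar_yellow [([0.6019, -0.063, 0.0215], 0.73)]
side jar_white [([0.511, 0.2246, -0.0026], 0.72), ([0.6129, 0.0108, 0.0212], 0.66)]
side mark_a [([0.6105, 0.012, 0.0194], 0.55)]
wrist jar_green [([0.5807, -0.2111, 0.0193], 0.61)]
wrist jar_black [([0.5911, -0.1364, 0.0212], 0.6)]
wrist jar_yellow [([0.6003, -0.0635, 0.0199], 0.91)]
wrist jar_white [([0.5087, 0.2239, 0.001], 0.78), ([0.6087, 0.0103, 0.0272], 0.63), ([0.5988, -0.0639, 0.0195], 0.62)]
wrist mark_a [([0.6076, 0.0137, 0.024], 0.82), ([0.5991, -0.0621, 0.0172], 0.77), ([0.6086, 0.0106, 0.0261], 0.74), ([0.5839, -0.2127, 0.0205], 0.52)]
```

View pics/scene9c.png

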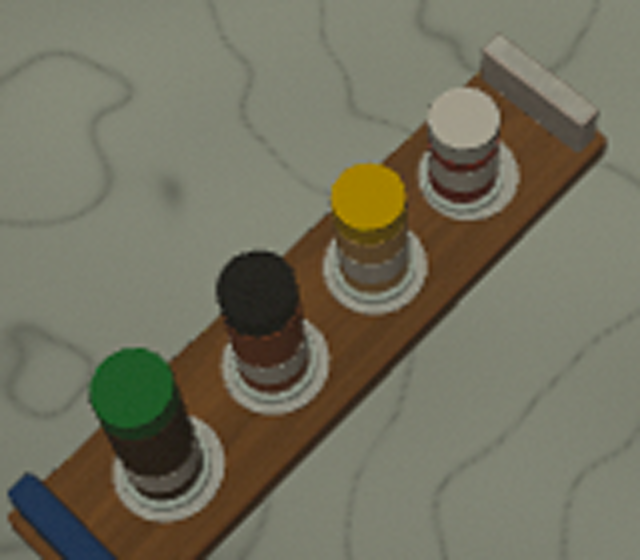

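View pics/side9c.png

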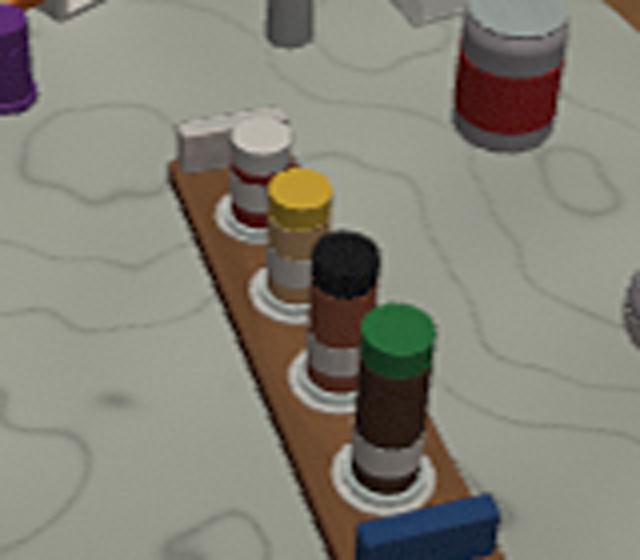

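All four jars stand upright and centred on their marks. From the blue stop they run green, black, yellow, white, and the arm is clear.

```bash
python3 -c "
from rig import *
print(hand_in())"
```

```text
the job is handed in; nothing more can be done
None
```

The job is handed in: all four jars stand upright and released on the riser marks, green, black, yellow, white from the blue stop, and the white one was pulled forward out of the clip; the score was not shown.

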